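Level the sample shelf with its cam foot and hold the spirit level down

TASK

Lay the spirit level flat on the middle of the small aluminium sample shelf, lengthwise along it, and let go of it; turn the hand knob of the levelling foot as needed so that, with the spirit level pressed down and the shelf fully seated, the bubble stands centred between its two marks. Finish while still pressing down on the level with the fingers, firmly but not hard (about 10 N), with the bubble centred: do not let go at the end, press on the level only, and leave the jar, the pad roll and the concrete sample where they are.

Things in the scene. Friction and masses are not known exactly. Their poses are not given: they have to be found in the camera images.
- level: spirit level, grey aluminium bar 180 long x 24 wide x 32 mm high, 0.25 kg, lying on the bench at first. Origin: centre of its underside; x along its length, z up. Vial: a strip 56 mm long in the middle of its top, with two black marks across, 9 mm either side of the centre; the bare top beyond 31 mm from the centre is good for pressing. Symmetrical: may lie either way round.
- bubble (a joint): the pale bubble (12 mm long) in the vial: its distance (m) from the vial's centre along the level's own x, -0.020 to 0.020. It drifts to the higher end, 0.3 mm per milliradian of slope, and takes about 1 s to rest. Centred: both its ends inside the marks, so within 3 mm of 0.
- stand: fixed stand of the shelf: grey base plate 100 x 420 x 12 mm on the bench, steel post 34 mm across near its +y end, carrying the knob. Origin: on the bench under the middle of the shelf; y along the shelf from the hinge end (-y) to the foot end (+y); z up. Hinge axis along x at y = -140, z = 40 mm. It stands turned by up to about 0.2 rad.
- shelf_mid (a point): middle of the shelf's upper face, about 55 mm above the bench; y along the shelf towards the foot end, z out of the face. The shelf is an aluminium plate 90 (x) x 300 (y) x 10 mm that tilts about the stand's hinge. Seated, it starts with its foot end too low.
- shelf (a joint): how far (rad) the shelf rides up on its rubber buffer at the foot end: about 0.020 unpressed (also with the level on it), 0 fully seated on the foot; seated means below 0.005. Some 5 N pressed down on the foot-side half of the level seats it, which lowers the foot end and moves the bubble about 6 mm towards the hinge end.
- knob: hand knob of the levelling foot, on the post, 195 mm from the stand's origin along its +y: black disc 52 mm across, 12 mm high, and on it an upright bar 56 mm long (its x) x 14 mm thick (its y), from 11 to 37 mm above the origin, to be gripped across the 14 mm. Origin: on the turning axis, at the disc's underside, 59 mm above the bench.
- knob_top (a point): middle of the top of the knob's bar, on the turning axis. Turning the knob anticlockwise (from above) raises the foot end: 0.03 rad of shelf slope, 9 mm of bubble travel, per rad. It is stiff (about 0.15 N m), stays where it is left, keeps its height, and needs 0.4 to 2.0 rad in all, anticlockwise; the knob angle that levels the shelf differs each time.
- jar: bystander: white jar with black lid, 68 mm across, 85 mm high; origin at centre of underside
- roll: bystander: grey ring-shaped abrasive pad roll, 110 mm across, 35 mm high; origin at centre of underside
- sample: bystander: concrete sample plate 100 x 140 x 18 mm lying flat; origin at centre of underside
Not all that is in view belongs to the job. Several things have the shape of the level; the one meant has the colours described above.

How it is judged:
On the way:
1. the spirit level lies lengthwise on the middle of the shelf, let go (x of level in the frame of shelf_mid between -0.025 and 0.025 m and y of level in the frame of shelf_mid between -0.03 and 0.03 m and z of level in the frame of shelf_mid between -0.006 and 0.006 m and angle between the x axis of level and the y axis of shelf_mid, either way round below 0.15 rad and contact force between level and stand above 1 N and contact force between the fingers and level below 0.1 N), for 0.2 s.
At the end, for the whole second after the job is handed in: Fingers press the level with 4 to 30 N (over 6 N on the shelf) and touch nothing of the stand; level within 25 mm across, 30 mm along and 0.15 rad of the shelf's middle line; shelf seated (below 0.005 rad), slope under 0.013 rad; bubble within 3 mm of centre (x of level in the frame of shelf_mid between -0.025 and 0.025 m and y of level in the frame of shelf_mid between -0.03 and 0.03 m and z of level in the frame of shelf_mid between -0.006 and 0.006 m and angle between the x axis of level and the y axis of shelf_mid, either way round below 0.15 rad and value of joint bubble between -0.003 and 0.003 m and value of joint shelf below 0.005 rad and angle between shelf_mid's own z axis and vertical below 0.013 rad and contact force between the fingers and level between 4 and 30 N and contact force between level and stand above 6 N and contact force between the fingers and stand below 0.5 N); the arm keeps its last pose, push and grip.
It fails at once if a bystander is moved by more than 30 mm (distance of any of jar, roll, sample from where it was at the start of the episode above 0.03 m).
It fails at once if the level is pressed on the shelf with more than 60 N (contact force between level and stand above 60 N).
It also fails if it takes over 64 s, if anything falls off the work surface, if the arm or the gripper's body presses on something with over 40 N, if the wrist force passes 120 N, or if a joint passes its speed limit or range.

ROBOT

A 6-joint arm with a two-finger parallel gripper is mounted at the origin on the work surface. World frame = base frame: x ahead of the robot, y to its left, z up, the work surface at z = 0. Lengths are in m, angles in rad, forces in N, time in s.
With the tool pointing down it reaches from about 0.35 to 0.85 m from the base axis. Payload 8.1 kg.
Tool frame: the origin (TCP) lies midway between the tips of the shut fingers; the grasp point (between the pads) lies 19 mm behind it (arm.grasp_offset is the distance from the TCP to the grasp point, in m); z points along the fingers, y is the line along which they close (so a half turn about z gives the same grasp; the last joint's range is limited). The gripper opens to 85 mm and grips with 20 to 120 N. Pads are 22 mm wide; open, the fingers measure 114 mm over their backs; the gripper's body (76 mm by 85 mm) begins 54 mm behind the grasp point. The pads swing forward as they close: fully open they stand 13 mm farther back than shut.
Start: joints at [1.123, 0.13, 1.488, -0, 1.523, -0.085], TCP at [0.213, 0.561, 0.231] pointing down, gripper open.
Joint ranges: [-2.96, 2.96], [-0.89, 2.26], [0.02, 2.5], [-1.34, 4.48], [0, 2.73], [-2.66, 2.66]. Speed limits (rad/s): [2.39, 2.39, 2.79, 3.14, 3.14, 3.14].

INTERFACE

Orientations are given as a 3x3 rotation matrix whose columns are the frame's x, y, z axes.
In Python, from cell import arm gives the robot as it stands. The module is installed in compiled form; this text tells all that it offers.
- The arm moves only by the tool arm_command, never from a script. Its argument "plan" is a list of rows, each a list of 3 entries, a list of its own where there are three numbers: the finger opening in mm, from 0 to 85.4, then the shift along the tool's x, y, z in units of 40 mm (1.0 is 40 mm), then the turn about the tool's z in units of 6 degrees (1.0 is 6 degrees). A call has 1 to 20 rows; each row shifts and turns the commanded pose from where the row before left it, along the tool's axes as they then stand; what a row does not reach is not made up. A row lasts 1/10 s, in which the tool goes at most 50 mm and 8.59 degrees, less where a joint would pass 70% of its speed; a pose out of reach is approached as far as the arm can. A call is refused whole if a number of a shift passes 1 or a number of a turn 1, either way. A call with a gripper value outside its range is refused whole. The fingers move at their own pace and stop on an object; "grip_force" is the grip in N (left out, the last holds). Time passes only in rows, so rows that do not move let the fingers close. It gives the time, the measured TCP pose, the force, the opening and the grip force at its end, in the units of the state.
- arm.sense(): the state, without advancing time (a new reading comes with each control period).
- arm.snapshot(name): name is "scene" or "top"; returns the picture (384x512x3 uint8, red, green, blue); there is no depth.
- arm.camera_model(name): a dict with "K" (3x3 intrinsics, pixels), "T" (4x4, takes a point from camera to world coordinates). Camera axes: x right, y up, looking along -z (the intrinsics and any distortion apply to the point x, -y, -z); pixel columns grow to the right and rows downward; lengths in m; the calibration is good to about 2 mm. A picture is of the moment at which its call begins. camera_model takes no time and is no camera call.
- arm.hand_in(): hands the job in; it is judged then, once.
Trained networks look in the newest picture that a camera, given by its name, has taken for a name from the list of things; names that differ only in an ending like _2 or _b are one class to them, and where a whole thing is asked for, a point or a joint stands for the part that bears it (a point fixed in the world has none). Each returns a list of dicts, best first, with "score" (0 to 1); they miss things now and then, are a little off and sometimes report something else, mostly with a low value. They report only what shows in the picture. A call takes as long as a camera call. They do not tell look-alikes from the thing itself.
- arm.cut_out(query, camera): "region" (384x512 bool, what is visible of it) and "pixel" ([column, row] in pixels, amid what is visible of it).
- arm.mark_of(query, camera): "pixel" ([column, row] in pixels: a listed point, or the origin of a listed thing).
The state is a dict: "time": time; "joint_positions": joint angles; "qvel": joint speeds; "effort": joint torques, N m; "tcp_pos": TCP position; "ee_rot": TCP orientation; "ft_force": force on the tool from outside, world axes, zero at the start; "torque": the same for the moment, N m; "opening": finger opening in m; "finger_force": force on a finger pad.
Only numpy, scipy, OpenCV 4.12 (cv2) and the standard library are available. Lean on these libraries where they do the work, as an engineer would, in place of code of your own. Each camera call takes 0.05 s, during which the arm holds its last target. There are 200 camera calls.

## Working session

There is one attempt and no reset: what is moved stays moved. The work goes in short steps, Python scripts to look and compute and a tool call to move; the robot and the scene stay as the last step left them, time stands still between calls to the robot, and variables do not carry over. Pictures are saved under pics/ and viewed, at most 10 in all, crops included, and the job is handed in when it is done.

Besides the shell and the picture viewer there is one more tool, called after ">>>" by a JSON object that holds its "op" and its "data". arm_command: Moves the arm, as the interface text tells. Its arguments: {"type":"object","properties":{"plan":{"type":"array","items":{"type":"array"}},"grip_force":{"type":"number"}},"required":["plan"]}

```bash
mkdir -p pics
cat > h.py <<'E'
from cell import arm
import numpy as np, cv2
def snap(c,name=None):
    im=arm.snapshot(c)
    if name: cv2.imwrite('pics/'+name,im[:,:,::-1])
    return im
def ray(c,px,z):
    m=arm.camera_model(c);K=np.array(m['K']);T=np.array(m['T'])
    d=np.linalg.solve(K,[px[0],px[1],1.]);d=T[:3,:3]@np.array([d[0],-d[1],-d[2]])
    o=T[:3,3];return o+d*(z-o[2])/d[2]
def proj(c,p):
    m=arm.camera_model(c);K=np.array(m['K']);T=np.array(m['T'])
    q=T[:3,:3].T@(np.array(p)-T[:3,3]);q=K@[q[0],-q[1],-q[2]];return q[:2]/q[2]
E
python3 - <<'E'
from h import *
np.set_printoptions(precision=4,suppress=True)
a=snap('top');b=snap('scene')
cv2.imwrite('pics/a.png',a[:,:,::-1]);cv2.imwrite('pics/b.png',b[:,:,::-1])
zs=dict(level=0,shelf_mid=.055,knob=.059,knob_top=.096,stand=0,jar=0,roll=0,sample=0)
for q,z in zs.items():
  for c in('top','scene'):
    print(q,c,[(round(r['score'],2),np.round(r['pixel'],1),ray(c,r['pixel'],z)[:2]) for r in arm.mark_of(q,c)])
for c in('top','scene'):
  m=arm.camera_model(c);print(m)
s=arm.sense();print(s['tcp_pos'],s['ee_rot'],arm.grasp_offset,s['time'])
E
```

```text
level top [(0.94, array([264.3, 215.2]), array([ 0.4298, -0.0166])), (0.6, array([210.6, 244.9]), array([0.3361, 0.1426])), (0.58, array([332.7, 232.4]), array([ 0.3839, -0.2239]))]
level scene [(0.83, array([229.3, 204.2]), array([ 0.4278, -0.0099])), (0.76, array([175.8, 236.3]), array([ 0.3756, -0.222 ])), (0.73, array([231.7, 171.3]), array([0.3223, 0.1499]))]
shelf_mid top [(0.95, array([256.7, 144.4]), array([0.6344, 0.0126]))]
shelf_mid scene [(0.79, array([285.3, 213.4]), array([0.6398, 0.0016]))]
knob top [(0.86, array([188.5, 150.1]), array([0.6113, 0.2103]))]
knob scene [(0.56, array([307.4, 171.9]), array([0.603 , 0.2294]))]
knob_top top [(0.81, array([188.2, 146.4]), array([0.6145, 0.2047]))]
knob_top scene [(0.45, array([301.9, 169.1]), array([0.5993, 0.1872])), (0.18, array([203.3, 315.9]), array([ 0.6672, -0.4259]))]
stand top [(0.57, array([257.1, 148.6]), array([0.6334, 0.0106])), (0.19, array([192. , 147.5]), array([0.6313, 0.2108]))]
stand scene [(0.94, array([285.3, 224.6]), array([0.6393, 0.0079]))]
jar top [(0.82, array([383.6, 155.2]), array([ 0.6236, -0.3775]
[... 494 characters left out ...]
641],
       [  0.    , 354.8618, 192.7114],
       [  0.    ,   0.    ,   1.    ]]), 'T': array([[ 0.0281,  0.9964, -0.0796,  0.411 ],
       [-0.9996,  0.0277, -0.0051,  0.021 ],
       [-0.0029,  0.0797,  0.9968,  1.0762],
       [ 0.    ,  0.    ,  0.    ,  1.    ]])}
{'K': array([[349.4766,   0.    , 253.3509],
       [  0.    , 349.4766, 187.5122],
       [  0.    ,   0.    ,   1.    ]]), 'T': array([[ 0.837 , -0.3391,  0.4295,  0.9978],
       [ 0.5472,  0.5322, -0.6461, -0.7155],
       [-0.0095,  0.7758,  0.6309,  0.8076],
       [ 0.    ,  0.    ,  0.    ,  1.    ]])}
[0.2129 0.561  0.2313] [[-0.9349  0.3549  0.    ]
 [ 0.3549  0.9349  0.    ]
 [-0.      0.     -1.    ]] 0.0187 0.9
```

View pics/a.png

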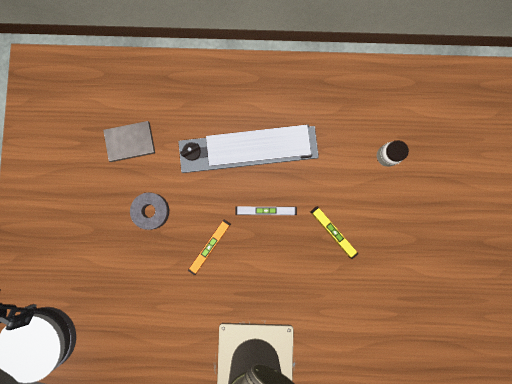

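View pics/b.png

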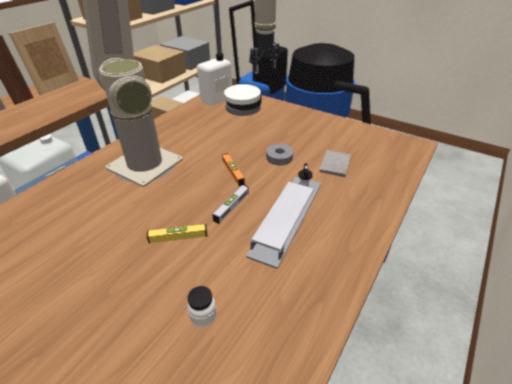

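The top picture shows the grey level at about (266,211), with orange (210,247) and yellow (334,232) look-alikes. The shelf is centred at (258,145) with the knob at (190,151). The jar, roll and sample stand clear of these.

```bash
cat >> h.py <<'E'
def rect(q,c,z,near=None):
    L=arm.cut_out(q,c)
    if near is not None: L=sorted(L,key=lambda r:np.hypot(*(np.array(r['pixel'])-near)))
    r=L[0];ys,xs=np.nonzero(r['region'])
    P=np.array([ray(c,(x,y),z)[:2] for x,y in zip(xs,ys)]).astype(np.float32)
    (cx,cy),(w,h),a=cv2.minAreaRect(P)
    a=np.radians(a if w>h else a+90); a=(a+np.pi/2)%np.pi-np.pi/2
    return np.round([cx,cy,max(w,h),min(w,h),a,r['score']],4)
E
python3 - <<'E'
from h import *
a=snap('top')
print('level',rect('level','top',.032,(266,211)))
print('shelf',rect('shelf','top',.055))
print('stand',rect('stand','top',.012))
print('knob',rect('knob','top',.07))
k=a[125:180,160:225,::-1]; l=a[195:230,225:310,::-1]
w=cv2.resize(k,None,fx=8,fy=8,interpolation=2)
cv2.imwrite('pics/k.png',w)
E
```

```text
level [ 0.4446 -0.0171  0.1823  0.0294 -1.5428  0.88  ]Traceback (most recent call last):
  File "<stdin>", line 4, in <module>
  File "h.py", line 18, in rect
    P=np.array([ray(c,(x,y),z)[:2] for x,y in zip(xs,ys)]).astype(np.float32)
                ~~~^^^^^^^^^^^
  File "h.py", line 8, in ray
    m=arm.camera_model(c);K=np.array(m['K']);T=np.array(m['T'])
ValueError: time passes only in moves, steps and waits
```

```bash
python3 - <<'E'
s=open('h.py').read()
s=s.replace("m=arm.camera_model(c);K=np.array(m['K']);T=np.array(m['T'])","K,T=KT(c)")
s=s.replace("def snap","import functools\n@functools.lru_cache\ndef KT(c):\n    m=arm.camera_model(c);return np.array(m['K']),np.array(m['T'])\ndef snap",1)
open('h.py','w').write(s)
E
python3 - <<'E'
from h import *
a=snap('top')
k=a[125:180,160:225,::-1]
cv2.imwrite('pics/k.png',cv2.resize(k,None,fx=8,fy=8,interpolation=2))
print('level',rect('level','top',.032,(266,211)))
print('shelf',rect('shelf','top',.055))
print('stand',rect('stand','top',.012))
print('knob',rect('knob','top',.07))
b=snap('scene')
print('level',rect('level','scene',.02,(231,204)))
print('shelf',rect('shelf','scene',.055))
print('knob',rect('knob','scene',.08))
E
```

```text
level [ 0.4447 -0.0201  0.1824  0.0235 -1.5428  0.81  ]
shelf [ 0.6326  0.0191  0.3223  0.096  -1.44    0.82  ]
stand [ 0.6326  0.0387  0.4195  0.1074 -1.4207  0.73  ]
knob [ 0.6082  0.2024  0.0548  0.0495 -1.5432  0.78  ]
level [ 0.4437 -0.016   0.2067  0.0422 -1.5358  0.86  ]
shelf [ 0.6339  0.0132  0.3177  0.0946 -1.4331  0.58  ]
knob [ 0.6122  0.2019  0.094   0.0534 -1.4941  0.62  ]
```

View pics/k.png

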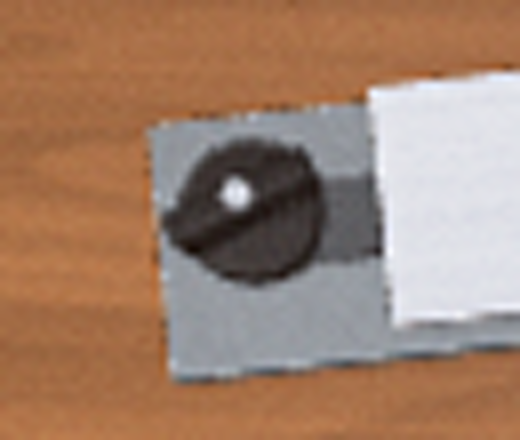

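The knob's bar runs from upper right to lower left in the crop, at about 1.93 rad in world coordinates. The shelf yaw is about 0.14 rad. I'll start with the turn, then go to the level.

>>> {"op": "arm_command", "data": {"plan": [[60, [0, 0, 0], 1], [60, [0, 0, 0], 1], [60, [0, 0, 0], 1], [60, [0, 0, 0], 1], [60, [0, 0, 0], 1], [60, [0, 0, 0], 1], [60, [0, 0, 0], 1], [60, [0, 0, 0], 1], [60, [0, 0, 0], 1], [60, [0, 0, 0], 1], [60, [0, 0, 0], 1], [60, [0, 0, 0], 0.25]], "grip_force": 40}}

```text
time: 2.7
tcp_pos: [0.2129, 0.561, 0.2313]
ee_rot: [[-0.027, 1.0, 0.0], [1.0, 0.027, 0.0], [0.0, 0.0, -1.0]]
ft_force: [0.0, -0.9, 0.4]
opening: 0.0598
finger_force: 0.0
```

>>> {"op": "arm_command", "data": {"plan": [[60, [-0.98, 0.36, 0], 0], [60, [-0.98, 0.36, 0], 0], [60, [-0.98, 0.36, 0], 0], [60, [-0.98, 0.36, 0], 0], [60, [-0.98, 0.36, 0], 0], [60, [-0.98, 0.36, 0], 0], [60, [-0.98, 0.36, 0], 0], [60, [-0.98, 0.36, 0], 0], [60, [-0.98, 0.36, 0], 0], [60, [-0.98, 0.36, 0], 0], [60, [-0.98, 0.36, 0], 0], [60, [-0.98, 0.36, 0], 0], [60, [-0.98, 0.36, 0], 0], [60, [-0.98, 0.36, 0], 0], [60, [-0.93, 0.32, 0], 0], [60, [0, 0, 0], 0], [60, [0, 0, 0], 0]]}}

```text
time: 4.4
tcp_pos: [0.4447, -0.0191, 0.2312]
ee_rot: [[-0.029, 1.0, -0.0], [1.0, 0.029, 0.0], [0.0, -0.0, -1.0]]
ft_force: [0.3, 0.6, 0.2]
opening: 0.0599
finger_force: 0.0
```

>>> {"op": "arm_command", "data": {"plan": [[60, [0, 0, 0.9], 0], [60, [0, 0, 0.9], 0], [60, [0, 0, 0.9], 0], [60, [0, 0, 0.9], 0], [60, [0, 0, 0.9], 0], [60, [0, 0, 0.6], 0], [60, [0, 0, 0.4], 0], [60, [0, 0, 0.1], 0], [60, [0, 0, 0], 0], [10, [0, 0, 0], 0], [10, [0, 0, 0], 0], [10, [0, 0, 0], 0], [10, [0, 0, 0], 0], [10, [0, 0, 0], 0], [10, [0, 0, 0], 0], [10, [0, 0, 0], 0]]}}

```text
time: 6.0
tcp_pos: [0.4457, -0.0184, 0.0086]
ee_rot: [[-0.03, 1.0, 0.002], [1.0, 0.03, -0.0], [-0.0, 0.002, -1.0]]
ft_force: [-2.0, 1.0, 7.0]
opening: 0.0234
finger_force: 40.7
```

>>> {"op": "arm_command", "data": {"plan": [[10, [0, 0, -0.4], 0], [10, [0, 0, -0.8], 0], [10, [0, 0, -0.8], -0.5], [10, [0, 0, -0.8], -0.55], [10, [0, 0, -0.8], 0], [10, [0.13, 0.3, 0], 0], [10, [0, 0.6, 0], 0], [10, [0, 0.8, 0], 0], [10, [0, 0.8, 0], 0], [10, [0, 0.8, 0], 0], [10, [0, 0.7, 0], 0], [10, [0, 0.5, 0], 0], [10, [0, 0.3, 0], 0], [10, [0, 0, 0], 0], [10, [0, 0, 0], 0], [10, [0, 0, 0], 0]]}}

```text
time: 7.6
tcp_pos: [0.6334, 0.0134, 0.1512]
ee_rot: [[-0.139, 0.99, -0.001], [0.99, 0.139, -0.0], [0.0, -0.001, -1.0]]
ft_force: [-0.2, -0.1, -2.5]
opening: 0.0233
finger_force: 40.1
```

Run:
```python
from h import *
b=snap('scene')
cv2.imwrite('pics/s2.png',cv2.resize(b[120:290,200:400,::-1],None,fx=3.5,fy=3.5,interpolation=2))
s=arm.sense();print(s['tcp_pos'],s['ft_force'],s['opening'])
```

```text
[0.63345786 0.0134373  0.15131597] [ 0.82239212  0.59034954 -2.6403659 ] 0.023213933777355894
```

View pics/s2.png

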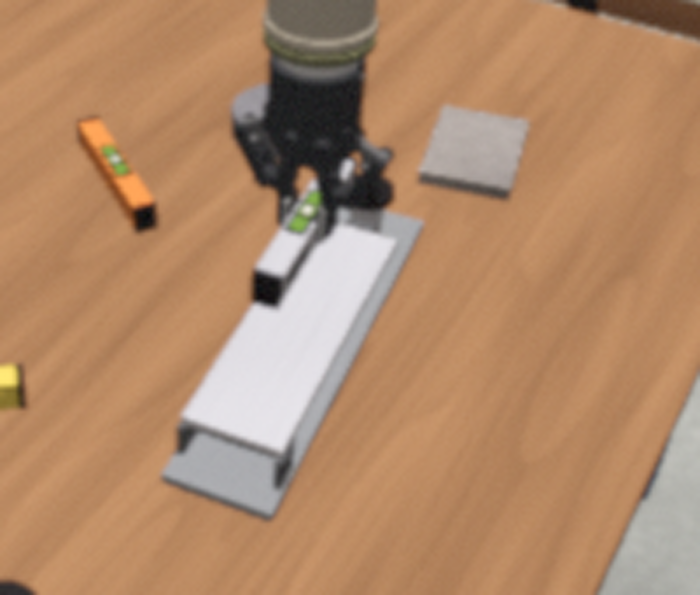

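The level is held upright and aligned with the shelf, at crop (300,240). Now I'll lower it.

>>> {"op": "arm_command", "data": {"plan": [[10, [0, 0, 0.6], 0], [10, [0, 0, 0.7], 0], [10, [0, 0, 0.5], 0], [10, [0, 0, 0.2], 0], [10, [0, 0, 0.05], 0], [10, [0, 0, 0.05], 0], [10, [0, 0, 0], 0]]}}

```text
time: 8.35
tcp_pos: [0.635, 0.0134, 0.0687]
ee_rot: [[-0.139, 0.99, 0.002], [0.99, 0.139, -0.0], [-0.0, 0.002, -1.0]]
ft_force: [0.2, -0.6, -2.9]
opening: 0.0231
finger_force: 40.0
```

>>> {"op": "arm_command", "data": {"plan": [[10, [0, 0, 0.04], 0], [10, [0, 0, 0.04], 0], [10, [0, 0, 0], 0], [10, [0, 0, 0], 0]]}}

```text
time: 8.75
tcp_pos: [0.6341, 0.0136, 0.0641]
ee_rot: [[-0.139, 0.99, -0.0], [0.99, 0.139, -0.0], [-0.0, -0.0, -1.0]]
ft_force: [0.2, 1.0, -2.4]
opening: 0.0231
finger_force: 40.0
```

>>> {"op": "arm_command", "data": {"plan": [[10, [0, 0, 0.04], 0], [10, [0, 0, 0.04], 0], [10, [0, 0, 0], 0], [10, [0, 0, 0], 0]]}}

```text
time: 9.15
tcp_pos: [0.6346, 0.0138, 0.0616]
ee_rot: [[-0.14, 0.99, 0.001], [0.99, 0.14, 0.0], [0.0, 0.001, -1.0]]
ft_force: [-1.6, 3.1, 4.7]
opening: 0.023
finger_force: 40.9
```

>>> {"op": "arm_command", "data": {"plan": [[45, [0, 0, 0], 0], [45, [0, 0, 0], 0], [45, [0, 0, 0], 0], [45, [0, 0, 0], 0], [45, [0, 0, -0.2], 0], [45, [0, 0, -0.6], 0], [45, [0, 0, -0.8], 0], [45, [0, 0, -0.9], 0], [45, [0.5, 0.04, 0], 0], [45, [0.8, 0, 0], 0], [45, [0.8, 0, 0], 0], [45, [0.8, 0, 0], 0], [45, [0.8, 0, 0], 0], [45, [0.7, 0, 0], 0], [45, [0.45, 0, 0], 0], [45, [0, 0, 0], -0.7], [45, [0, 0, 0], -0.7], [45, [0, 0, 0], -0.7], [45, [0, 0, 0], 0], [45, [0, 0, 0], 0]]}}

```text
time: 11.15
tcp_pos: [0.6088, 0.2056, 0.1612]
ee_rot: [[-0.35, 0.937, 0.0], [0.937, 0.35, -0.0], [-0.0, 0.0, -1.0]]
ft_force: [-0.1, 0.1, 0.0]
opening: 0.0448
finger_force: 0.0
```

Run:
```python
from h import *
a=snap('top')
print('level',rect('level','top',.087,(258,145)))
print('shelf',rect('shelf','top',.055))
for q in('bubble','level','shelf_mid'):
  for r in arm.mark_of(q,'top')[:3]: print(q,r['score'],r['pixel'])
for r in arm.cut_out('bubble','top'): print('bub',r['score'],r['pixel'],r['region'].sum())
b=snap('scene')
for q in('bubble','knob_top'):
  for r in arm.mark_of(q,'scene')[:3]: print(q,r['score'],r['pixel'])
A=cv2.resize(a[125:170,175:325,::-1],None,fx=5,fy=5,interpolation=2)
B=cv2.resize(b[150:240,230:340,::-1],None,fx=5,fy=5,interpolation=2)[:,:]
A=A[:, :750]; W=np.zeros((225+370,750,3),np.uint8);W[:225]=A;W[225:595,:550]=B[:370]
cv2.imwrite('pics/c3.png',W)
s=arm.sense();print(s['tcp_pos'],s['ft_force'],s['time'])
```

```text
level [ 0.6302  0.0158  0.1798  0.0326 -1.459   0.88  ]
shelf [ 0.632   0.0203  0.3201  0.0908 -1.4314  0.97  ]Traceback (most recent call last):
  File "<stdin>", line 6, in <module>
ValueError: it knows: jar, knob, knob_top, level, roll, sample, shelf_mid, stand
```

Run:
```python
from h import *
a=snap('top')
b=snap('scene')
A=cv2.resize(a[125:170,175:325,::-1],None,fx=5,fy=5,interpolation=2)
B=cv2.resize(b[165:225,260:310,::-1],None,fx=6,fy=6,interpolation=2)
C=cv2.resize(a[130:160,235:285,::-1],None,fx=8,fy=8,interpolation=2)
W=np.zeros((225+360,750,3),np.uint8);W[:225]=A;W[225:585,:300]=B;W[225:465,320:720]=C
cv2.imwrite('pics/c3.png',W)
```

```text
(no output)
```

View pics/c3.png

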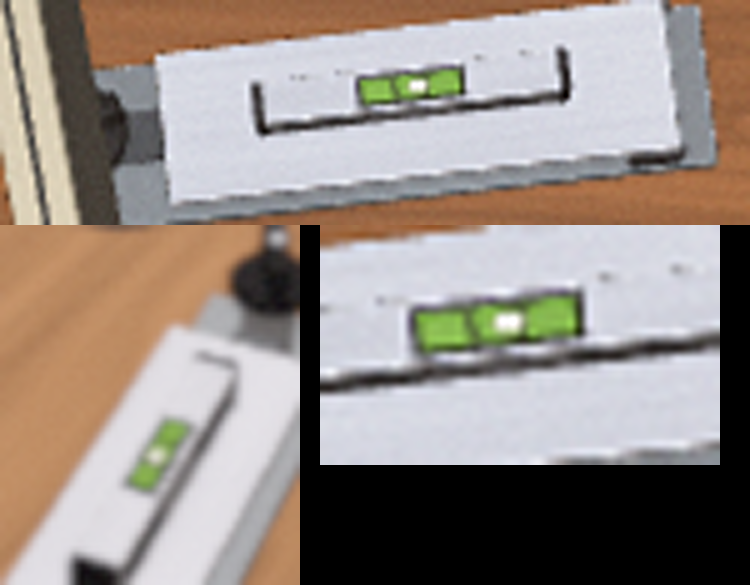

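```bash
cat >> h.py <<'E'
def bubble(im,c,ctr,show=True):
    """bubble offset in mm, + towards hinge end (-y)"""
    u,v=int(ctr[0]),int(ctr[1]);f=8
    I=cv2.resize(im[v-22:v+22,u-30:u+30],None,fx=f,fy=f,interpolation=cv2.INTER_CUBIC)
    g=I.astype(int);G=((g[:,:,1]-g[:,:,2]>45)&(g[:,:,1]-g[:,:,0]>20)).astype(np.uint8)
    G=cv2.morphologyEx(G,cv2.MORPH_CLOSE,np.ones((35,35),np.uint8))
    n,L,S,_=cv2.connectedComponentsWithStats(G);k=1+np.argmax(S[1:,4])
    ys,xs=np.nonzero(L==k);P=np.float32(np.c_[xs,ys])
    (cx,cy),(w,h),a=cv2.minAreaRect(P)
    a=np.radians(a if w>h else a+90);d=np.array([np.cos(a),np.sin(a)])
    ref=proj(c,[.634+.14*.05,.013-.05,.08])-proj(c,[.634,.013,.08])
    if d@ref<0:d=-d
    l=max(w,h);t=(P-[cx,cy])@d;s=(P-[cx,cy])@[-d[1],d[0]]
    b=g[ys,xs,2].astype(float);m=(abs(s)<min(w,h)*.3)&(abs(t)<l*.45)
    wt=np.clip(b[m]-np.percentile(b[m],50)-35,0,None)
    return round(float((wt*t[m]).sum()/wt.sum()*56/l),2),round(l/f,1),round(min(w,h)/f,1),round(wt.max())
E
python3 - <<'E'
from h import *
pt=(.632,.0145,.087)
for c in('top','scene'):
  p=proj(c,pt);print(c,p,bubble(snap(c),c,p))
E
```

```text
top [256.17625886 142.79038058] (3.8, 20.1, 5.0, 138)
scene [285.643838   202.52575258] (0.87, 12.5, 3.8, 84)
```

>>> {"op": "arm_command", "data": {"plan": [[45, [0, 0, 0.5], 0], [45, [0, 0, 0.5], 0], [45, [0, 0, 0.4], 0], [45, [0, 0, 0.3], 0], [45, [0, 0, 0.15], 0], [45, [0, 0, 0], 0]]}}

```text
time: 12.1
tcp_pos: [0.6081, 0.2057, 0.0859]
ee_rot: [[-0.352, 0.936, -0.002], [0.936, 0.352, -0.0], [0.0, -0.002, -1.0]]
ft_force: [-0.6, -0.3, 0.7]
opening: 0.0452
finger_force: 0.0
```

>>> {"op": "arm_command", "data": {"plan": [[45, [0, 0, 0.15], 0], [45, [0, 0, 0.1], 0], [45, [0, 0, 0], 0], [5, [0, 0, 0], 0], [5, [0, 0, 0], 0], [5, [0, 0, 0], 0], [5, [0, 0, 0], 0], [5, [0, 0, 0], 0], [5, [0, 0, 0], 0], [5, [0, 0, 0], 0]], "grip_force": 80}}

```text
time: 13.1
tcp_pos: [0.6056, 0.2052, 0.0771]
ee_rot: [[-0.352, 0.936, -0.007], [0.936, 0.352, -0.002], [0.001, -0.007, -1.0]]
ft_force: [-18.0, -5.3, 13.0]
opening: 0.0122
finger_force: 80.3
```

>>> {"op": "arm_command", "data": {"plan": [[5, [0, -0.07, -0.04], 0], [5, [0, 0, 0], 0], [5, [0, 0, 0], 0]]}}

```text
time: 13.4
tcp_pos: [0.6053, 0.205, 0.0773]
ee_rot: [[-0.352, 0.936, -0.002], [0.936, 0.352, -0.0], [0.001, -0.001, -1.0]]
ft_force: [0.9, 2.5, -11.0]
opening: 0.0123
finger_force: 79.8
```

>>> {"op": "arm_command", "data": {"plan": [[5, [0, 0, 0.02], -0.4], [5, [0, 0, 0], -0.7], [5, [0, 0, 0], -0.7], [5, [0, 0, 0], -0.7], [5, [0, 0, 0], -0.7], [5, [0, 0, 0], -0.7], [5, [0, 0, 0], -0.7], [5, [0, 0, 0], -0.7], [5, [0, 0, 0], -0.7], [5, [0, 0, 0], -0.7], [5, [0, 0, 0], -0.7], [5, [0, 0, 0], -0.7], [5, [0, 0, 0], -0.7], [5, [0, 0, 0], -0.7], [5, [0, 0, 0], -0.7], [5, [0, 0, 0], -0.2], [5, [0, 0, 0], 0], [5, [0, 0, 0], 0]]}}

```text
time: 15.2
tcp_pos: [0.6034, 0.2025, 0.0772]
ee_rot: [[-0.993, 0.122, -0.007], [0.122, 0.993, -0.004], [0.006, -0.005, -1.0]]
ft_force: [-13.5, -9.6, 5.7]
opening: 0.0123
finger_force: 82.1
```

Run:
```python
from h import *
import time
pt=(.632,.0145,.087)
s=arm.sense();print(s['ft_force'],s['torque'],s['tcp_pos'])
for i in range(2):
 for c in('top','scene'):
  p=proj(c,pt);print(c,bubble(snap(c),c,p))
```

```text
[-13.45009695  -9.60000389   5.74234212] [-1.63474932  2.1536148   0.0586183 ] [0.60336579 0.20250507 0.07718104]
top (-3.41, 20.0, 5.0, 142)
scene (-6.93, 12.9, 3.8, 82)
top (-3.78, 20.0, 5.0, 142)
scene (-6.9, 13.0, 3.8, 82)
```

>>> {"op": "arm_command", "data": {"plan": [[5, [0.05, -0.03, 0], 0], [5, [0, 0, 0], 0], [5, [0, 0, 0], 0], [5, [0, 0, 0], 0], [5, [0, 0, 0], 0], [5, [0, 0, 0], 0], [5, [0, 0, 0], 0], [5, [0, 0, 0], 0]]}}

```text
time: 16.2
tcp_pos: [0.6032, 0.2024, 0.0772]
ee_rot: [[-0.993, 0.122, -0.002], [0.122, 0.993, -0.002], [0.002, -0.003, -1.0]]
ft_force: [-3.6, -6.7, -3.7]
opening: 0.0118
finger_force: 80.9
```

Run:
```python
from h import *
pt=(.632,.0145,.087)
s=arm.sense();print(s['ft_force'],s['torque'],s['tcp_pos'])
for i in range(2):
 for c in('top','scene'):
  p=proj(c,pt);print(c,bubble(snap(c),c,p))
```

```text
[-3.62492993 -6.71224105 -3.67330912] [-1.02516421  0.42375834 -0.02766886] [0.60322993 0.20240853 0.0772484 ]
top (-4.41, 19.9, 4.9, 142)
scene (-8.1, 12.9, 3.8, 88)
top (-4.51, 20.0, 5.0, 141)
scene (-7.87, 12.9, 3.8, 87)
```

>>> {"op": "arm_command", "data": {"plan": [[5, [0, 0, 0], -0.5], [5, [0, 0, 0], -0.5], [5, [0, 0, 0], -0.5], [5, [0, 0, 0], 0], [5, [0, 0, 0], 0], [45, [0, 0, 0], 0], [45, [0, 0, 0], 0], [45, [0, 0, 0], 0], [45, [0, 0, 0], 0], [45, [0, 0, -0.3], 0], [45, [0, 0, -0.8], 0], [45, [0, 0, -0.8], 0], [0, [0, 0, 0], 0], [0, [-0.18, -0.6, 0], 0], [0, [-0.2, -0.9, 0], 0], [0, [0, -0.9, 0], 0], [0, [0, -0.47, 0], 0], [0, [0, 0, 0], 0], [0, [0, 0, 0], 0], [0, [0, 0, 0], 0]], "grip_force": 40}}

```text
time: 18.4
tcp_pos: [0.6231, 0.091, 0.1539]
ee_rot: [[-0.999, -0.036, 0.0], [-0.036, 0.999, 0.001], [-0.0, 0.001, -1.0]]
ft_force: [0.9, -0.8, -0.8]
opening: -0.0001
finger_force: 0.0
```

Run:
```python
from h import *
pt=(.632,.0145,.087)
for i in range(2):
 for c in('top','scene'):
  p=proj(c,pt);im=snap(c);cv2.imwrite(f'pics/x{c}.png',im[:,:,::-1]);print(c,bubble(im,c,p))
print('level',rect('level','top',.087,(258,145)))
A=cv2.imread('pics/xtop.png')[110:180,160:310];B=cv2.imread('pics/xscene.png')[140:240,240:340]
W=np.zeros((590,800,3),np.uint8);W[:280,:600]=cv2.resize(A,None,fx=4,fy=4,interpolation=2);W[280:580,:300]=cv2.resize(B,None,fx=3,fy=3)
cv2.imwrite('pics/d.png',W)
s=arm.sense();print(s['tcp_pos'],s['ft_force'],s['ee_rot'])
```

```text
top (-24.0, 11.5, 4.9, 105)
scene (-7.81, 13.1, 3.8, 83)
top (-23.85, 11.6, 4.9, 118)
scene (-8.07, 13.1, 3.8, 80)
level [ 0.6329  0.0112  0.1802  0.0304 -1.4312  0.88  ]
[0.62307538 0.09061673 0.15367868] [-0.59494599  0.08881213  0.19214879] [[-9.99341275e-01 -3.62907045e-02  1.20114008e-05]
 [-3.62907034e-02  9.99341272e-01  8.00386998e-05]
 [-1.49081493e-05  7.95500741e-05 -9.99999997e-01]]
```

View pics/d.png

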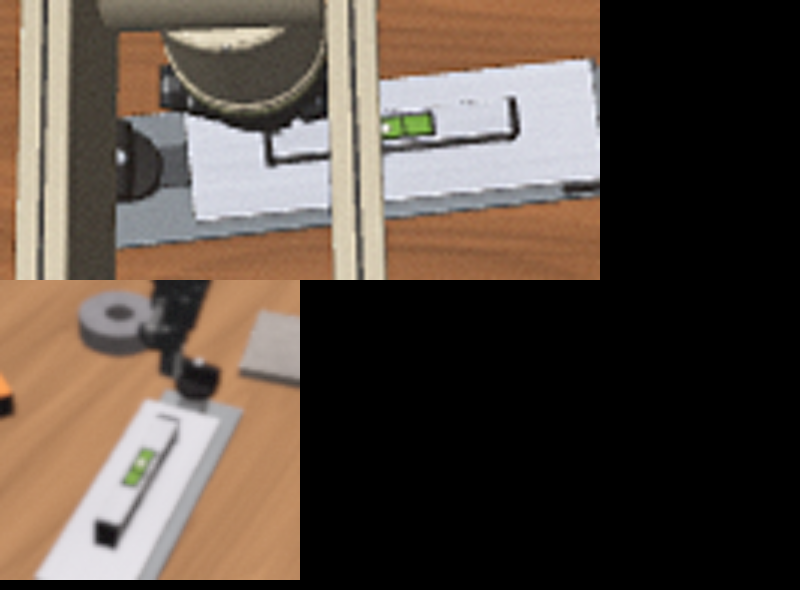

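The arm's link hides half the vial in the top view, but the scene view sees it at crop (142,463). The level lies well on the shelf, so I'll press and read the bubble from the scene camera.

>>> {"op": "arm_command", "data": {"plan": [[0, [0, -0.1, 0.5], 0], [0, [0, 0, 0.5], 0], [0, [0, 0, 0.35], 0], [0, [0, 0, 0.1], 0], [0, [0, 0, 0.04], 0], [0, [0, 0, 0], 0], [0, [0, 0, 0], 0]]}}

```text
time: 19.35
tcp_pos: [0.6241, 0.0858, 0.0953]
ee_rot: [[-0.999, -0.035, 0.002], [-0.035, 0.999, 0.0], [-0.002, 0.0, -1.0]]
ft_force: [0.4, -0.3, -0.6]
opening: -0.0
finger_force: 0.0
```

>>> {"op": "arm_command", "data": {"plan": [[0, [0, 0, 0.04], 0], [0, [0, 0, 0.04], 0], [0, [0, 0, 0.03], 0], [0, [0, 0, 0.03], 0], [0, [0, 0, 0], 0], [0, [0, 0, 0], 0]]}}

```text
time: 19.95
tcp_pos: [0.6234, 0.0859, 0.0886]
ee_rot: [[-0.999, -0.035, 0.0], [-0.035, 0.999, 0.0], [-0.0, 0.0, -1.0]]
ft_force: [0.4, 1.4, 0.6]
opening: 0.0
finger_force: 0.8
```

>>> {"op": "arm_command", "data": {"plan": [[0, [0, 0, 0.03], 0], [0, [0, 0, 0.03], 0], [0, [0, 0, 0.03], 0], [0, [0, 0, 0.02], 0], [0, [0, 0, 0], 0], [0, [0, 0, 0], 0]]}}

```text
time: 20.55
tcp_pos: [0.6247, 0.0861, 0.0861]
ee_rot: [[-0.999, -0.035, 0.003], [-0.035, 0.999, 0.001], [-0.003, 0.0, -1.0]]
ft_force: [-1.7, 3.2, 10.0]
opening: 0.0
finger_force: 5.3
```

>>> {"op": "arm_command", "data": {"plan": [[0, [0, 0, 0], 0], [0, [0, 0, 0], 0], [0, [0, 0, 0], 0], [0, [0, 0, 0], 0], [0, [0, 0, 0], 0], [0, [0, 0, 0], 0], [0, [0, 0, 0], 0], [0, [0, 0, 0], 0], [0, [0, 0, 0], 0], [0, [0, 0, 0], 0]]}}

```text
time: 21.55
tcp_pos: [0.6246, 0.0861, 0.0861]
ee_rot: [[-0.999, -0.035, 0.003], [-0.035, 0.999, 0.001], [-0.003, 0.0, -1.0]]
ft_force: [-1.7, 2.8, 10.8]
opening: -0.0001
finger_force: 5.3
```

Run:
```python
from h import *
pt=(.632,.0145,.087)
for i in range(3):
  im=snap('scene');print(bubble(im,'scene',proj('scene',pt)))
t=snap('top')
A=t[110:180,185:335];B=im[180:225,262:312]
W=np.zeros((590,800,3),np.uint8);W[:280,:600]=cv2.resize(A[:,:,::-1],None,fx=4,fy=4,interpolation=2);W[285:555,:300]=cv2.resize(B[:,:,::-1],None,fx=6,fy=6,interpolation=2)
W[285:525,320:720]=cv2.resize(t[130:160,235:285,::-1],None,fx=8,fy=8,interpolation=2)
cv2.imwrite('pics/e.png',W)
s=arm.sense();print(s['tcp_pos'],s['ft_force'])
```

```text
(-2.32, 12.6, 3.9, 87)
(-2.4, 12.6, 3.8, 87)
(-2.38, 12.7, 3.8, 87)
[0.62463148 0.08611338 0.08608515] [-1.61998543  1.61093081  9.9852031 ]
```

View pics/e.png

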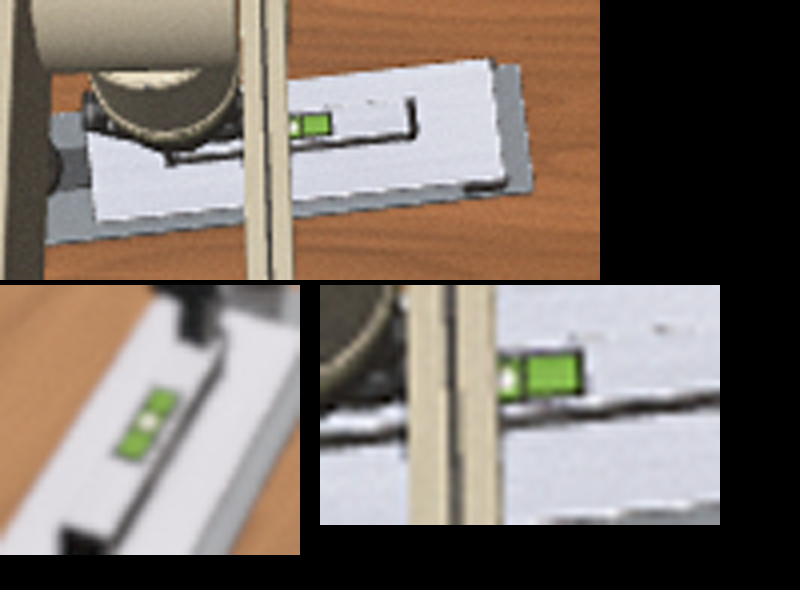

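>>> {"op": "arm_command", "data": {"plan": [[0, [0, 0, 0.02], 0], [0, [0, 0, 0], 0], [0, [0, 0, 0], 0], [0, [0, 0, 0], 0], [0, [0, 0, 0], 0], [0, [0, 0, 0], 0], [0, [0, 0, 0], 0], [0, [0, 0, 0], 0], [0, [0, 0, 0], 0], [0, [0, 0, 0], 0], [0, [0, 0, 0], 0]]}}

```text
time: 22.85
tcp_pos: [0.6247, 0.0863, 0.0854]
ee_rot: [[-0.999, -0.035, 0.003], [-0.035, 0.999, 0.001], [-0.003, 0.001, -1.0]]
ft_force: [-1.6, 2.7, 9.8]
opening: -0.0002
finger_force: 5.4
```

Run:
```python
from h import *
pt=(.632,.0145,.087)
for i in range(5):
  im=snap('scene');print(bubble(im,'scene',proj('scene',pt)))
s=arm.sense();print(s['tcp_pos'],s['ft_force'],s['finger_force'])
```

```text
(-2.5, 12.6, 3.8, 89)
(-2.43, 12.7, 3.8, 89)
(-2.45, 12.7, 3.8, 89)
(-2.62, 12.7, 3.8, 90)
(-2.4, 12.6, 3.8, 89)
[0.62465622 0.08628945 0.08535761] [-1.96346335  2.17023781 10.99906383] 5.406343366485089
```

>>> {"op": "arm_command", "data": {"plan": [[0, [0, 0, 0.04], 0], [0, [0, 0, 0], 0], [0, [0, 0, 0], 0], [0, [0, 0, 0], 0], [0, [0, 0, 0], 0], [0, [0, 0, 0], 0], [0, [0, 0, 0], 0], [0, [0, 0, 0], 0], [0, [0, 0, 0], 0], [0, [0, 0, 0], 0], [0, [0, 0, 0], 0]]}}

```text
time: 24.2
tcp_pos: [0.6247, 0.0865, 0.0838]
ee_rot: [[-0.999, -0.035, 0.003], [-0.035, 0.999, 0.001], [-0.003, 0.001, -1.0]]
ft_force: [-1.1, 4.1, 11.3]
opening: -0.0002
finger_force: 5.5
```

Run:
```python
from h import *
pt=(.632,.0145,.087)
for i in range(4):
  im=snap('scene');print(bubble(im,'scene',proj('scene',pt)))
s=arm.sense();print(s['tcp_pos'],s['ft_force'],s['torque'],s['finger_force'])
t=snap('top')
W=np.zeros((480,800,3),np.uint8)
W[:360,:400]=cv2.resize(im[165:225,255:321,::-1],(400,360),interpolation=2)
W[:240,400:]=cv2.resize(t[130:160,235:285,::-1],(400,240),interpolation=2)
cv2.imwrite('pics/f.png',W)
```

```text
(-0.26, 12.5, 3.9, 85)
(0.12, 12.5, 3.9, 86)
(-0.12, 12.5, 3.8, 85)
(0.69, 12.5, 3.9, 79)
[0.62467133 0.08653519 0.08379342] [-1.99307116  4.03445674 11.03576566] [ 0.65504412  0.25568158 -0.00399741] 5.530199295390048
```

View pics/f.png

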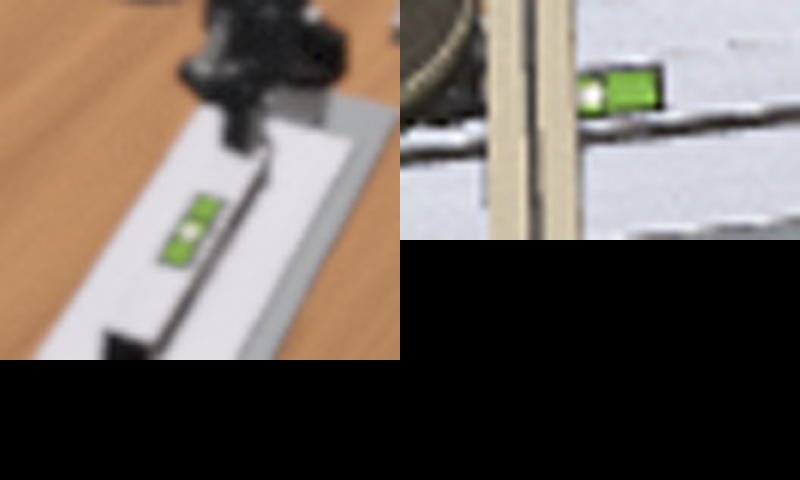

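The shelf was not yet seated: the bubble is still moving with depth. I'll keep going until the force rises.

>>> {"op": "arm_command", "data": {"plan": [[0, [0, 0, 0.03], 0], [0, [0, 0, 0], 0], [0, [0, 0, 0], 0], [0, [0, 0, 0], 0], [0, [0, 0, 0], 0]]}}

```text
time: 24.95
tcp_pos: [0.6247, 0.0867, 0.0827]
ee_rot: [[-0.999, -0.035, 0.003], [-0.035, 0.999, 0.001], [-0.003, 0.001, -1.0]]
ft_force: [-2.3, 5.1, 11.3]
opening: 0.0001
finger_force: 5.7
```

>>> {"op": "arm_command", "data": {"plan": [[0, [0, 0, 0.03], 0], [0, [0, 0, 0], 0], [0, [0, 0, 0], 0], [0, [0, 0, 0], 0], [0, [0, 0, 0], 0]]}}

```text
time: 25.45
tcp_pos: [0.6247, 0.0868, 0.0815]
ee_rot: [[-0.999, -0.036, 0.003], [-0.036, 0.999, 0.002], [-0.003, 0.001, -1.0]]
ft_force: [-2.8, 4.9, 11.6]
opening: 0.0
finger_force: 5.8
```

>>> {"op": "arm_command", "data": {"plan": [[0, [0, 0, 0.02], 0], [0, [0, 0, 0], 0], [0, [0, 0, 0], 0], [0, [0, 0, 0], 0], [0, [0, 0, 0], 0], [0, [0, 0, 0], 0], [0, [0, 0, 0], 0], [0, [0, 0, 0], 0], [0, [0, 0, 0], 0]]}}

```text
time: 26.35
tcp_pos: [0.6247, 0.087, 0.0807]
ee_rot: [[-0.999, -0.036, 0.003], [-0.036, 0.999, 0.002], [-0.003, 0.002, -1.0]]
ft_force: [-2.0, 5.3, 10.9]
opening: 0.0001
finger_force: 5.8
```

Run:
```python
from h import *
pt=(.632,.0145,.087)
for i in range(4):
  im=snap('scene');print(bubble(im,'scene',proj('scene',pt)))
s=arm.sense();print(s['tcp_pos'],s['ft_force'],s['finger_force'])
t=snap('top');print('level',rect('level','top',.087,(258,145)))
print('shelf',rect('shelf','top',.055))
W=np.zeros((480,800,3),np.uint8)
W[:360,:400]=cv2.resize(im[165:225,255:321,::-1],(400,360),interpolation=2)
W[:320,400:]=cv2.resize(t[125:165,225:275,::-1],(400,320),interpolation=2)
cv2.imwrite('pics/g.png',W)
```

```text
(5.11, 12.4, 3.7, 94)
(5.15, 12.5, 3.7, 94)
(5.37, 12.4, 3.7, 94)
(5.24, 12.4, 3.7, 95)
[0.62464572 0.08700902 0.08063397] [-1.98301329  6.04216084 12.06476402] 5.765293097615896
level [ 0.6321  0.0034  0.1623  0.0329 -1.3887  0.67  ]
shelf [ 0.6302  0.0196  0.3206  0.0908 -1.4156  0.93  ]
```

View pics/g.png

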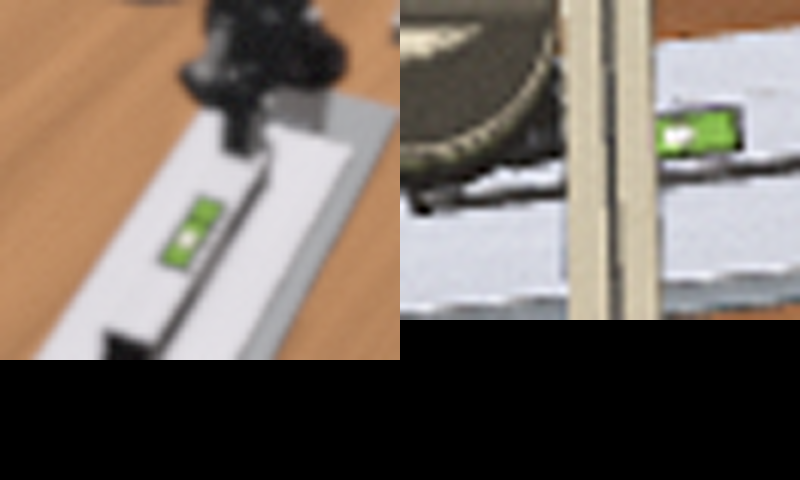

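>>> {"op": "arm_command", "data": {"plan": [[0, [0, 0, -0.1], 0], [0, [0, 0, -0.2], 0], [0, [0, 0, -0.3], 0], [0, [0, 0, 0], 0], [0, [0, 0, 0], 0], [0, [0, 0, 0], 0], [0, [0, 0, 0], 0], [0, [0, 0, 0], 0], [0, [0, 0, 0], 0], [0, [0, 0, 0], 0], [0, [0, 0, 0], 0], [0, [0, 0, 0], 0], [0, [0, 0, 0], 0]]}}

```text
time: 28.0
tcp_pos: [0.6233, 0.0858, 0.1025]
ee_rot: [[-0.999, -0.035, -0.0], [-0.035, 0.999, 0.0], [0.0, 0.0, -1.0]]
ft_force: [-0.8, 0.1, -0.5]
opening: 0.0001
finger_force: 0.0
```

Run:
```python
from h import *
pt=(.632,.0145,.087)
for i in range(3):
  im=snap('scene');print(bubble(im,'scene',proj('scene',pt)))
s=arm.sense();print(s['tcp_pos'],s['ft_force'],s['finger_force'],s['time'])
```

```text
(-2.11, 12.6, 3.8, 86)
(-2.2, 12.6, 3.8, 87)
(-1.66, 12.6, 3.8, 86)
[0.62330253 0.08575972 0.1024947 ] [0.3324782  0.13454931 0.47974945] 0.0 28.15
```

Pressing at about 11 N so far out turned the knob back: the unpressed bubble moved from -7.9 to -2.1. I'll go back to the knob, turn it on further, and then press more gently.

>>> {"op": "arm_command", "data": {"plan": [[60, [0, 0, -0.6], 0], [60, [0, 0, -0.6], 0], [60, [0.11, 0.7, 0], 0], [60, [0.1, 0.8, 0], 0], [60, [0.1, 0.8, 0], 0], [60, [0, 0.59, 0], 0], [60, [0, 0, 0], 1], [60, [0, 0, 0], 1], [60, [0, 0, 0], 1], [60, [0, 0, 0], 1], [60, [0, 0, 0], 1], [60, [0, 0, 0.2], 1], [60, [0, 0, 0.2], 1], [60, [0, 0, 0.2], 1], [60, [0, 0, 0.2], 0.65], [60, [0, 0, 0.4], 0], [60, [0, 0, 0.4], 0], [60, [0, 0, 0.24], 0], [60, [0, 0, 0], 0], [60, [0, 0, 0], 0]], "grip_force": 100}}

```text
time: 30.15
tcp_pos: [0.6066, 0.2008, 0.0765]
ee_rot: [[-0.645, 0.764, -0.001], [0.764, 0.645, -0.0], [0.0, -0.001, -1.0]]
ft_force: [0.5, -0.3, 0.3]
opening: 0.0602
finger_force: 0.0
```

Run:
```python
from h import *
pt=(.632,.0145,.087)
for c in('top','scene','scene'):
  im=snap(c);print(c,bubble(im,c,proj(c,pt)))
s=arm.sense();print(s['tcp_pos'],s['ft_force'],s['ee_rot'][:,1])
```

```text
top (1.76, 20.2, 4.9, 138)
scene (-1.74, 12.6, 3.8, 87)
scene (-1.86, 12.6, 3.8, 86)
[0.60755161 0.20103658 0.07795177] [-0.83648686 -0.37532271  0.86223517] [0.76458859 0.64451696 0.00147677]
```

>>> {"op": "arm_command", "data": {"plan": [[5, [0, 0, 0], 0], [5, [0, 0, 0], 0], [5, [0, 0, 0], 0], [5, [0, 0, 0], 0], [5, [0, 0, 0], 0], [5, [0, 0, 0], 0], [5, [0, 0, 0], 0], [5, [0, 0, 0], 0]]}}

```text
time: 31.1
tcp_pos: [0.6072, 0.201, 0.0775]
ee_rot: [[-0.644, 0.765, 0.001], [0.765, 0.644, 0.0], [-0.0, 0.001, -1.0]]
ft_force: [-0.8, 0.1, 6.1]
opening: 0.0119
finger_force: 98.5
```

Run:
```python
from h import *
pt=(.632,.0145,.087)
for c in('top','scene'):
  im=snap(c);print(c,bubble(im,c,proj(c,pt)))
s=arm.sense();print(s['torque'],s['ft_force'])
```

```text
top (1.73, 20.1, 4.9, 138)
scene (-1.64, 12.6, 3.8, 89)
[ 0.16977839  0.14149799 -0.10494821] [-0.62618315  0.84589718  5.07189771]
```

>>> {"op": "arm_command", "data": {"plan": [[5, [0, 0, 0], -0.7], [5, [0, 0, 0], -0.7], [5, [0, 0, 0], -0.7], [5, [0, 0, 0], -0.7], [5, [0, 0, 0], -0.7], [5, [0, 0, 0], -0.7], [5, [0, 0, 0], -0.7], [5, [0, 0, 0], -0.7], [5, [0, 0, 0], -0.7], [5, [0, 0, 0], -0.7], [5, [0, 0, 0], -0.7], [5, [0, 0, 0], -0.7], [5, [0, 0, 0], -0.6], [5, [0, 0, 0], 0], [5, [0, 0, 0], 0], [5, [0, 0, 0], 0], [5, [0, 0, 0], 0], [5, [0, 0, 0], 0], [5, [0, 0, 0], 0], [5, [0, 0, 0], 0]]}}

```text
time: 33.2
tcp_pos: [0.6076, 0.2019, 0.0776]
ee_rot: [[-0.997, -0.072, 0.002], [-0.072, 0.997, 0.002], [-0.002, 0.001, -1.0]]
ft_force: [3.3, 4.6, 3.0]
opening: 0.0117
finger_force: 98.5
```

Run:
```python
from h import *
pt=(.632,.0145,.087)
for c in('top','scene')*2:
  im=snap(c);print(c,bubble(im,c,proj(c,pt)))
s=arm.sense();print(s['torque'],s['ft_force'])
```

```text
top (-6.3, 20.0, 5.0, 143)
scene (-8.03, 13.1, 3.8, 79)
top (-6.29, 20.0, 5.0, 143)
scene (-8.65, 13.1, 3.8, 82)
[ 0.80473116 -0.26904856  0.03826457] [1.19473343 5.5888166  3.75906012]
```

>>> {"op": "arm_command", "data": {"plan": [[45, [0, 0, 0], 0], [45, [0, 0, 0], 0], [45, [0, 0, 0], 0], [45, [0, 0, 0], 0], [45, [0, 0, -0.3], 0], [45, [0, 0, -0.8], 0], [45, [0, 0, -0.8], 0], [0, [-0.1, -0.5, 0], 0], [0, [-0.09, -0.9, 0], 0], [0, [0, -0.9, 0], 0], [0, [0, -0.8, 0], 0], [0, [0, -0.37, 0], 0], [0, [0, 0, 0.4], 0], [0, [0, 0, 0.5], 0], [0, [0, 0, 0.4], 0], [0, [0, 0, 0.15], 0], [0, [0, 0, 0], 0], [0, [0, 0, 0], 0]], "grip_force": 40}}

```text
time: 35.2
tcp_pos: [0.6246, 0.0635, 0.0953]
ee_rot: [[-0.997, -0.072, 0.0], [-0.072, 0.997, 0.0], [-0.0, 0.0, -1.0]]
ft_force: [-0.0, 0.1, 1.1]
opening: -0.0001
finger_force: 0.0
```

Run:
```python
from h import *
pt=(.632,.0145,.087)
for i in range(4):
  im=snap('scene');print(bubble(im,'scene',proj('scene',pt)))
s=arm.sense();print(s['tcp_pos'],s['ft_force'])
```

```text
(-8.43, 13.1, 3.8, 78)
(-8.5, 13.1, 3.8, 80)
(-8.38, 13.1, 3.8, 80)
(-8.62, 13.0, 3.8, 80)
[0.62510215 0.06306776 0.09601156] [ 0.01677529 -0.78275016 -0.34271785]
```

>>> {"op": "arm_command", "data": {"plan": [[0, [0, 0, 0.06], 0], [0, [0, 0, 0.06], 0], [0, [0, 0, 0.03], 0], [0, [0, 0, 0.03], 0], [0, [0, 0, 0], 0], [0, [0, 0, 0], 0]]}}

```text
time: 36.0
tcp_pos: [0.6245, 0.0631, 0.0878]
ee_rot: [[-0.997, -0.072, 0.0], [-0.072, 0.997, 0.0], [-0.0, 0.0, -1.0]]
ft_force: [0.1, 2.4, 2.6]
opening: -0.0001
finger_force: 1.0
```

>>> {"op": "arm_command", "data": {"plan": [[0, [0, 0, 0.03], 0], [0, [0, 0, 0], 0], [0, [0, 0, 0], 0], [0, [0, 0, 0], 0]]}}

```text
time: 36.4
tcp_pos: [0.6247, 0.0631, 0.087]
ee_rot: [[-0.997, -0.072, 0.001], [-0.072, 0.997, 0.0], [-0.001, 0.0, -1.0]]
ft_force: [-0.3, 1.7, 5.8]
opening: 0.0001
finger_force: 2.7
```

>>> {"op": "arm_command", "data": {"plan": [[0, [0, 0, 0.02], 0], [0, [0, 0, 0], 0], [0, [0, 0, 0], 0], [0, [0, 0, 0], 0], [0, [0, 0, 0], 0], [0, [0, 0, 0], 0], [0, [0, 0, 0], 0], [0, [0, 0, 0], 0], [0, [0, 0, 0], 0]]}}

```text
time: 37.3
tcp_pos: [0.6251, 0.0632, 0.0868]
ee_rot: [[-0.997, -0.072, 0.002], [-0.072, 0.997, 0.0], [-0.002, 0.0, -1.0]]
ft_force: [-1.0, 1.6, 8.2]
opening: 0.0002
finger_force: 4.1
```

```bash
cat > m.py <<'E'
from h import *
pt=(.632,.0145,.087)
print([bubble(snap('scene'),'scene',proj('scene',pt))[0] for i in range(5)])
s=arm.sense();print(s['tcp_pos'],s['ft_force'],s['finger_force'],s['time'])
E
python3 m.py
```

```text
[-2.3, -2.33, -2.21, -2.43, -2.62]
[0.62510031 0.06317008 0.08682021] [-1.33176939  2.65800044  8.17109168] 4.080586959316861 37.55
```

>>> {"op": "arm_command", "data": {"plan": [[0, [0, 0, 0], 0], [0, [0, 0, 0], 0], [0, [0, 0, 0], 0], [0, [0, 0, 0], 0], [0, [0, 0, 0], 0], [0, [0, 0, 0], 0], [0, [0, 0, 0], 0], [0, [0, 0, 0], 0], [0, [0, 0, 0], 0], [0, [0, 0, 0], 0], [0, [0, 0, 0], 0], [0, [0, 0, 0], 0]]}}

```text
time: 38.75
tcp_pos: [0.6251, 0.0632, 0.0868]
ee_rot: [[-0.997, -0.072, 0.002], [-0.072, 0.997, 0.0], [-0.002, 0.0, -1.0]]
ft_force: [-1.2, 3.2, 8.2]
opening: 0.0002
finger_force: 4.1
```

```bash
python3 m.py
python3 - <<'E'
from h import *
t=snap('top')
cv2.imwrite('pics/z.png',cv2.resize(t[125:165,225:285,::-1],None,fx=10,fy=10,interpolation=2))
E
```

```text
[-2.47, -2.25, -2.4, -2.44, -2.21]
[0.62510856 0.06316932 0.08679422] [-0.64809975  2.92578379  8.07314887] 4.067437216581311 39.0
```

View pics/z.png

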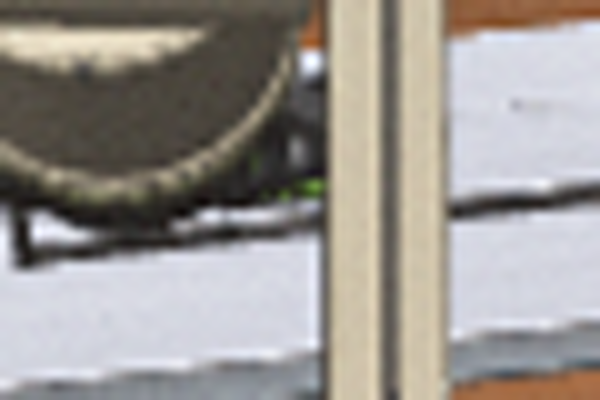

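The top view shows the vial hidden behind the arm. The scene reading is steady: the push is 8 N, the contact has gone stiff (seated), and the bubble is about 1 mm from centre. Handing in.

```bash
python3 -c "
from cell import arm
print(arm.hand_in())"
```

```text
the job is handed in; nothing more can be done
None
```

I handed the job in at about 39 s with the fingers still pressing the level at about 8 N; the shelf appears seated and I estimate the bubble within about 1 mm of centre. That estimate comes from the scene camera corrected against earlier top views, since the arm hid the vial from the top camera at the end, and the hand-in returned no verdict.

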